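# Set out a flow controller, its brackets and a shut-off valve at a test cell

### The job

Set out the new gas line ready for bolting and tubing. On the aluminium base plate put the left-hand bracket on the left and the right-hand bracket on the right (left and right as seen from the robot), each with its two holes over the plate's tapped holes on that side, upright flange inwards and end web at the back, and gently stand the flow controller on the middle of the plate between them, its fittings pointing to the front and back. Lay the ball valve flat on the mat between the plate and the test cell, in line with the cell's fitting on that side and with about 25 mm left between the two fittings for the tube; do not knock the glass beaker or the needle valve.

Things in the scene. Friction and masses are not known exactly. Their poses are not given: they have to be found in the camera images.
- plate_top (a point): fixed aluminium base plate, 110 mm (x, front to back) by 150 mm (y), 8 mm thick, on the 3 mm black mat: centre of its top. x points to its back (away from the robot, turned up to 0.25 rad), y to its left. Tapped holes (dark dots) for the brackets at x = +-16, y = +47 (left) and -47 mm (right), two more at y = 0; four 3 mm screw heads near the corners.
- cell: fixed fuel-cell test cell: two upright 90 mm square aluminium end plates, black plates and copper tabs between, 58 mm thick along y, 112 mm high. Origin on the mat under its centre, x roughly away from the robot. A gas fitting in the middle of each end plate points along +y and -y: mouth 57 mm from the centre, 53 mm up. The plate may be on either side.
- left_center (a point): left-hand bracket, loose, 0.1 kg aluminium: middle of its upright flange (60 mm along x, 8 thick, 42 high), 21 mm above the underside. Base flange 6 thick sticks out 30 mm to its +y, holes at x +-16, y +18 mm; an end web 8 thick, 30 high closes its +x end. In place: x to the plate's back, this point 29 mm left of its centre. Grip across the upright, tips above the base flange.
- right_center (a point): right-hand bracket, loose: mirror image of the left-hand one, the same sizes, but its base flange sticks out to its -y (end web again at its +x end). In place: x to the plate's back, base flange to the right, this point 29 mm right of the plate's centre.
- mfc_center (a point): flow controller, loose, 0.45 kg, upright housing 60 mm (x) by 30 mm (y), 100 high, white plug on top to 114 mm, a 20 mm gas fitting low at each x end: point on its axis 50 mm above the underside. Grip across the 30 mm, about 80 mm up, above the brackets. Once it stands, a gripper has no room to set a bracket beside it (10 mm gaps). Either end may face front.
- valve_center (a point): ball valve, loose, 0.22 kg, flat on its underside: steel body 40 x 28 x 28 mm, an 18 mm fitting at each end of its flow axis x (76 mm over both), black lever 62 x 12 mm on top along x, 43 mm high in all. Point on its axis 21 mm above the underside. Grip across the 28 mm body (y). Either end may face the cell.
- beaker_center (a point): small empty glass beaker, a bystander: 60 mm across, 70 mm high; point half-way up.
- needle_center (a point): needle valve, a bystander: upright brass cylinder 34 mm across, round black knob 40 mm across on top, 56 mm high, a fitting on two sides; point half-way up.
Not all that is in view belongs to the job. Leave any purple look-alike of the part that bears left_center alone.

How it is judged:
By the outcome, as a careful person would: the job done as asked, in the order asked, and still so for the second after the job is handed in, with the robot touching nothing.
It also fails if it takes over 106 s, if anything falls off the work surface, if the arm or the gripper's body presses on something with over 40 N, if the wrist force passes 120 N, or if a joint passes its speed limit or range.

### The arm

A 6-joint arm with a two-finger parallel gripper is mounted at the origin on the work surface. World frame = base frame: x ahead of the robot, y to its left, z up, the work surface at z = 0. Lengths are in mm, angles in rad, forces in N, time in s.
With the tool pointing down it reaches from about 400 to 925 mm from the base axis. Payload 12.5 kg.
Tool frame: the origin (TCP) lies on the centre line of the jaws, within the pads' length; the fingertips stand 19 mm ahead of it and the grasp point (between the pads) is the TCP; z points along the fingers, y is the line along which they close (so a half turn about z gives the same grasp; the last joint's range is limited). The gripper opens to 95 mm and grips with 3 to 60 N. Pads are 20 mm wide; open, the fingers measure 119 mm over their backs; the gripper's body (75 mm by 180 mm) begins 59 mm behind the grasp point.
Start: joints at [-1.247, 0.491, 1.559, -0, 1.092, -0.106], TCP at [260.455, -568.164, 210.361] pointing down, gripper open.
Joint ranges: [-3.1, 3.1], [-0.84, 2.19], [0.05, 2.79], [-1.13, 4.28], [0.06, 2.93], [-2.69, 2.69]. Speed limits (rad/s): [2.22, 2.22, 2.79, 3.14, 3.14, 3.14].

### API

Orientations are given as [roll, pitch, yaw] about the fixed x, y, z axes, in that order (R = Rz(yaw) Ry(pitch) Rx(roll)).
In Python, from cell import state, read_camera, job_done gives the robot as it stands.
- The arm moves only by the tool arm_command, never from a script. Its argument "deltas" is a list of rows, each an object of numbers: "dx", "dy", "dz": the shift along the world's x, y, z in m; "yaw": the turn about the world's z in degrees. In form: [{"dx": .., "dy": .., "dz": .., "yaw": ..}, ...]. A call has 1 to 20 rows; each row shifts and turns the commanded pose from where the row before left it; what a row does not reach is not made up. A row lasts 1/10 s, in which the tool goes at most 50 mm and 8.59 degrees, less where a joint would pass 70% of its speed; a pose out of reach is approached as far as the arm can. A call with a gripper value outside its range is refused whole. "gripper" is the finger opening in m, from 0 to 0.0951, set as the call begins (left out, the last holds). The fingers move at their own pace and stop on an object; the grip force is fixed at half the most. Time passes only in rows, so rows that do not move let the fingers close. It gives the time, the measured TCP pose, the force, the opening and the grip force at its end, in the units of the state.
- state(): the state, without advancing time (a new reading comes with each control period).
- read_camera(name): name is "scene" or "side" or "wrist"; returns a dict with "color" (420x560x3 uint8, red, green, blue), "range_z" (420x560 float32, mm along the optical axis (not along the pixel's ray), 0 where there is no reading), "fx", "fy", "cx", "cy" (pixels), "k1" (the pictures are not rectified: a ray, as slopes to the right and down, at radius r is drawn at 1 + k1 r^2 times it, then the intrinsics apply), "extrinsics" (4x4, takes a point from camera to world coordinates). Camera axes: x right, y up, looking along -z (the intrinsics and any distortion apply to the point x, -y, -z); pixel columns grow to the right and rows downward; lengths in mm; the calibration is good to about 2 mm. A picture is of the moment at which its call begins.
- job_done(): hands the job in; it is judged then, once.
The state is a dict: "t": time; "joints": joint angles; "qvel": joint speeds; "tau": joint torques, N m; "eef_pos": TCP position; "tcp_rot": TCP orientation; "ft_force": force on the tool from outside, world axes, zero at the start; "moment": the same for the moment, N m; "opening": opening from 0.0 (shut) to 1.0 (fully open); "grip_force": force on a finger pad.
Only numpy, scipy, OpenCV 4.12 (cv2) and the standard library are available. Lean on these libraries where they do the work, as an engineer would, in place of code of your own. Each camera call takes 0.05 s, during which the arm holds its last target. There are 200 camera calls.

## Working session

There is one attempt and no reset: what is moved stays moved. The work goes in short steps, Python scripts to look and compute and a tool call to move; the robot and the scene stay as the last step left them, time stands still between calls to the robot, and variables do not carry over. Pictures are saved under pics/ and viewed, at most 14 in all, crops included, and the job is handed in when it is done.

Besides the shell and the picture viewer there is one more tool, called after "Emit:" by a JSON object that holds its "api" and its "payload". arm_command: Moves the arm, as the interface text tells. Its arguments: {"type":"object","properties":{"deltas":{"type":"array"},"gripper":{"type":"number"}},"required":["deltas"]}

```bash
ls; mkdir -p pics; cat > h.py <<'E'
import numpy as np, cv2
from cell import state, read_camera
def snap(n,fn=None):
    c=read_camera(n); np.savez('last_%s.npz'%n,**c)
    if fn: cv2.imwrite('pics/'+fn,c['color'][:,:,::-1])
    return c
def load(n): return dict(np.load('last_%s.npz'%n))
def slopes(c,uv):
    uv=np.atleast_2d(uv).astype(float)
    d=np.stack([(uv[:,0]-c['cx'])/c['fx'],(uv[:,1]-c['cy'])/c['fy']],1); s=d.copy()
    for _ in range(20): s=d/(1+c['k1']*(s**2).sum(1,keepdims=True))
    return s
def ray(c,uv):
    s=slopes(c,uv); E=c['extrinsics']
    return E[:3,3],np.c_[s[:,0],-s[:,1],-np.ones(len(s))]@E[:3,:3].T
def onz(c,uv,z):
    o,d=ray(c,uv); return o+d*((z-o[2])/d[:,2])[:,None]
def cloud(c):
    h,w=c['range_z'].shape; v,u=np.mgrid[:h,:w]
    o,d=ray(c,np.c_[u.ravel(),v.ravel()]); r=c['range_z'].reshape(-1,1)
    P=o+d*r; P[r[:,0]==0]=np.nan; return P.reshape(h,w,3)
def proj(c,P):
    P=np.atleast_2d(P).astype(float); E=c['extrinsics']; q=(P-E[:3,3])@E[:3,:3]
    s=np.c_[q[:,0]/-q[:,2],-q[:,1]/-q[:,2]]; s=s*(1+c['k1']*(s**2).sum(1,keepdims=True))
    return np.c_[s[:,0]*c['fx']+c['cx'],s[:,1]*c['fy']+c['cy']]
E
python3 - <<'E'
from h import *
for n in ['scene','side','wrist']:
    c=snap(n,n+'0.png'); print(n,c['fx'],c['k1'],c['extrinsics'].round(2).tolist(),(c['range_z']>0).mean())
print(state())
E
```

```text
pics
scene 491.9881714134175 -0.16179133739472246 [[0.89, -0.38, 0.27, 758.54], [0.47, 0.74, -0.49, -483.98], [-0.02, 0.56, 0.83, 898.72], [0.0, 0.0, 0.0, 1.0]] 0.9961777210884354
side 464.02273367745977 0.027811579201246755 [[-0.71, 0.41, -0.57, -124.6], [-0.71, -0.42, 0.57, 600.93], [-0.01, 0.81, 0.59, 682.63], [0.0, 0.0, 0.0, 1.0]] 0.9958630952380952
wrist 351.5165292926563 0.0002724014794989594 [[0.42, 0.88, 0.22, 320.5], [-0.91, 0.41, 0.1, -541.7], [-0.0, -0.24, 0.97, 383.29], [0.0, 0.0, 0.0, 1.0]] 0.9939243197278912
{'t': 0.15, 'joints': array([-1.24659181e+00,  4.91412871e-01,  1.55927686e+00, -9.28998476e-07,
        1.09168437e+00, -1.05553631e-01]), 'qvel': array([ 0.00093721, -0.00265041, -0.00034844,  0.00085417,  0.00082326,
        0.00045441]), 'tau': array([ 3.72920433e-03, -6.12896562e+01, -2.58274198e+01,  6.93730731e-02,
        4.73991840e-02, -8.19818752e-05]), 'eef_pos': array([ 260.40240628, -567.99269334,  209.91232266]), 'tcp_rot': array([-3.14081547e+00, -8.15118435e-05,  4.29758542e-01]), 'ft_force': array([-0.43685596, -0.12425271,  0.04474395]), 'moment': array([ 0.01709691,  0.03636157, -0.0213787 ]), 'grip_force': 0.0, 'opening': 0.9996356625712451}
```

View pics/scene0.png

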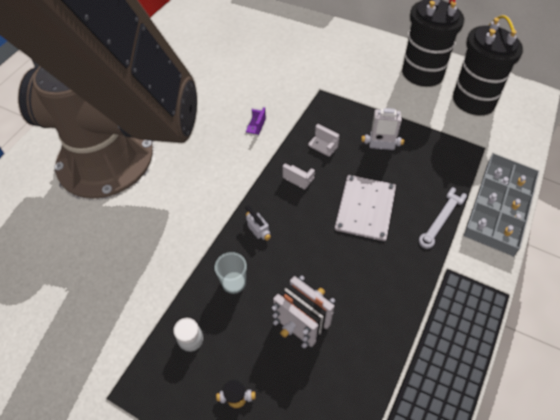

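View pics/side0.png

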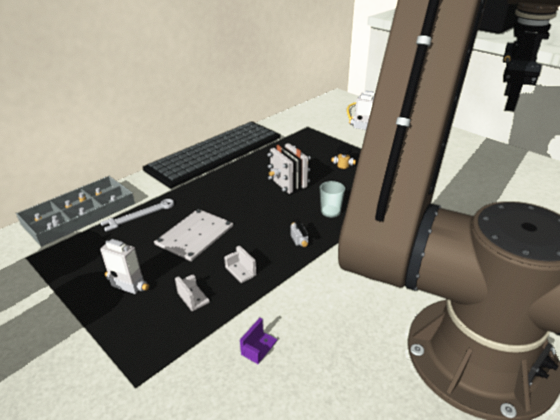

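The scene view shows the plate at (366,207), the brackets at (324,140) and (298,177), and the flow controller at (384,130). The valve is at (259,226), the cell at (303,310), the beaker at (232,272) and the needle valve at (236,395). The purple look-alike is at (257,122). Next I'll build a metric top-down map from the range images.

```bash
python3 - <<'E'
from h import *
pts={'plate':(366,207),'brA':(324,140),'brB':(298,177),'mfc':(384,125),'valve':(259,226),'cell':(303,310),'beaker':(232,272),'needle':(236,395)}
c=load('scene');P=cloud(c)
for k,(u,v) in pts.items(): print(k,P[v,u].round(1))
m=P[200:330,330:420].reshape(-1,3)
# top-down map, 1px = 1mm : x 250..850 up, y left
best=np.full((600,800,3),0,np.uint8)
H=np.full((600,800),-1.)
for n in ['side','scene']:
    c=load(n);Q=cv2.resize(cloud(c),None,fx=3,fy=3,interpolation=cv2.INTER_NEAREST) ;C=c['color']
    P=cloud(c)
    ok=np.isfinite(P[...,0])&(P[...,2]<150)&(P[...,2]>-15)
    r=(850-P[...,0][ok]);q=(450-P[...,1][ok]);z=P[...,2][ok];col=C[ok][:,::-1]
    i=(r>=1)&(r<598)&(q>=1)&(q<798);r,q,z,col=r[i].astype(int),q[i].astype(int),z[i],col[i]
    o=np.argsort(z)
    for dr in(0,1):
        for dq in(0,1):
            for a in [o]:
                hi=z[a]>H[r[a]+dr,q[a]+dq]-0
                a=a[hi];H[r[a]+dr,q[a]+dq]=z[a];best[r[a]+dr,q[a]+dq]=col[a]
for x in range(300,850,100):cv2.putText(best,str(x),(0,850-x),0,.4,(0,255,255));cv2.line(best,(0,850-x),(800,850-x),(0,90,90),1)
for y in range(-300,450,100):cv2.putText(best,str(y),(450-y,12),0,.4,(0,255,255));cv2.line(best,(450-y,0),(450-y,600),(0,90,90),1)
cv2.imwrite('pics/map.png',best)
E
```

```text
plate [628.6 145.7  14.9]
brA [461.6 288.9   9.8]
brB [465.4 137.3  36.4]
mfc [590.8 328.   87.2]
valve [448.8 -13.3  30.5]
cell [ 625.9 -167.9   98.2]
beaker [ 445.1 -123.3    6.3]
needle [ 588.6 -344.3   60.3]
```

View pics/map.png

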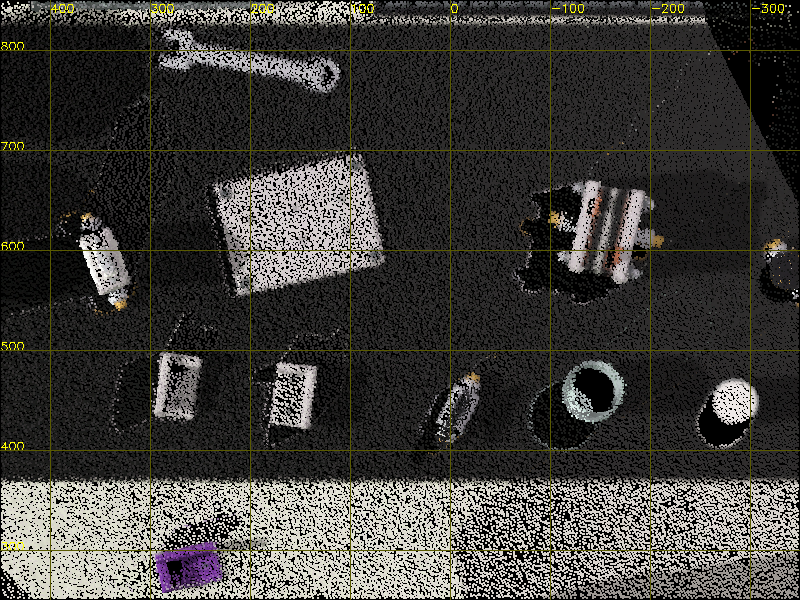

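The map puts the plate centre near (626,150) with yaw about +0.21, the cell near (620,-155), and the brackets near (465,272) and (455,157). I'll move the wrist camera over the brackets and plate.

Emit:
{"api": "arm_command", "payload": {"deltas": [{"dx": 0.02,"dy": 0.04,"dz": 0.01,"yaw": -2},{"dx": 0.02,"dy": 0.04,"dz": 0.01,"yaw": -2},{"dx": 0.02,"dy": 0.04,"dz": 0.01,"yaw": -2},{"dx": 0.02,"dy": 0.04,"dz": 0.01,"yaw": -2},{"dx": 0.02,"dy": 0.04,"yaw": -2},{"dx": 0.02,"dy": 0.04,"yaw": -2},{"dx": 0.02,"dy": 0.04,"yaw": -2},{"dx": 0.02,"dy": 0.04,"yaw": -2},{"dx": 0.01,"dy": 0.045},{"dx": 0.01,"dy": 0.045},{"dx": 0.01,"dy": 0.045},{"dx": 0.01,"dy": 0.045},{"dx": 0.01,"dy": 0.045},{"dx": 0.01,"dy": 0.045},{"dx": 0.01,"dy": 0.045},{"dx": 0.01,"dy": 0.045},{"dx": 0.01,"dy": 0.045},{"dx": 0.01,"dy": 0.045},{},{}]}}

```text
$.deltas[4]: bad value
```

```bash
python3 - <<'E'
from h import *
c=snap('wrist','w1.png'); s=state(); print(s['t'],s['eef_pos'],s['tcp_rot'],s['ft_force'])
E
```

```text
0.2 [ 260.40033816 -568.02553946  210.0007594 ] [-3.14096956e+00 -6.62181829e-05  4.29739547e-01] [-0.36325691 -0.30409636 -0.11413571]
```

View pics/w1.png

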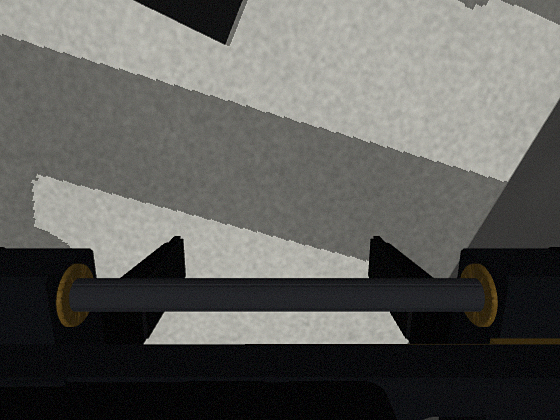

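The move was refused because every row needs all four keys. The picture, taken from the start pose, shows that the fingers fill everything below row 240, so the usable view lies ahead of the TCP.

Emit:
{"api": "arm_command", "payload": {"deltas": [{"dx": 0.02,"dy": 0.04,"dz": 0.01,"yaw": -2},{"dx": 0.02,"dy": 0.04,"dz": 0.01,"yaw": -2},{"dx": 0.02,"dy": 0.04,"dz": 0.01,"yaw": -2},{"dx": 0.02,"dy": 0.04,"dz": 0.01,"yaw": -2},{"dx": 0.02,"dy": 0.04,"dz": 0.01,"yaw": -2},{"dx": 0.01,"dy": 0.04,"dz": 0.01,"yaw": -2},{"dx": 0.01,"dy": 0.045,"dz": 0.01,"yaw": -2},{"dx": 0.01,"dy": 0.045,"dz": 0.01,"yaw": -2},{"dx": 0.01,"dy": 0.045,"dz": 0.01,"yaw": -2},{"dx": 0.01,"dy": 0.045,"dz": 0,"yaw": -2},{"dx": 0.01,"dy": 0.045,"dz": 0,"yaw": -2},{"dx": 0.01,"dy": 0.045,"dz": 0,"yaw": -1},{"dx": 0,"dy": 0.045,"dz": 0,"yaw": -1},{"dx": 0,"dy": 0.045,"dz": 0,"yaw": 0},{"dx": 0,"dy": 0.045,"dz": 0,"yaw": 0},{"dx": 0,"dy": 0.045,"dz": 0,"yaw": 0},{"dx": 0,"dy": 0.045,"dz": 0,"yaw": 0},{"dx": 0,"dy": 0.04,"dz": 0,"yaw": 0},{"dx": 0,"dy": 0.01,"dz": 0,"yaw": 0},{"dx": 0,"dy": 0,"dz": 0,"yaw": 0}]}}

```text
t: 2.2
eef_pos: [430.1, 217.8, 300.1]
tcp_rot: [3.141, 0.001, 0.013]
ft_force: [0.5, -0.3, -0.1]
opening: 1.003
grip_force: 0.0
```

```bash
python3 - <<'E'
from h import *
c=snap('wrist','w2.png'); s=state(); print(s['t'],s['eef_pos'],s['tcp_rot'],s['ft_force'])
E
```

```text
2.25 [430.23433893 216.75400809 300.13147906] [3.14107476e+00 4.99765545e-04 1.22344815e-02] [-0.42921124  0.10901409  0.65475336]
```

View pics/w2.png

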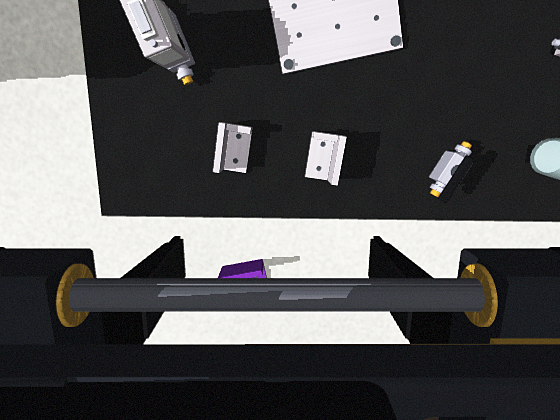

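The wrist view shows bracket A at (233,147) with its upright on the left, and bracket B at (325,157) with its upright on the right. The plate's dots are at about (338,26), (299,35) and (376,17), the valve is at (450,168), and the controller's front fitting is at (185,75). Next I'll fit the upright, web and base by height.

```bash
python3 - <<'E'
from h import *
c=load('wrist');P=cloud(c)
def box(n,u0,u1,v0,v1):
    Q=P[v0:v1,u0:u1].reshape(-1,3);Q=Q[np.isfinite(Q[:,0])]
    for nm,lo,hi in [('top',40,50),('web',28,37),('base',6,14),('mat',-3,5.9)]:
        q=Q[(Q[:,2]>lo)&(Q[:,2]<hi)]
        if len(q)<4: print(n,nm,len(q));continue
        (cx,cy),(w,h),a=cv2.minAreaRect(q[:,:2].astype(np.float32))
        print(n,nm,len(q),'rect',round(cx,1),round(cy,1),round(w,1),round(h,1),round(a,1),'z',np.median(q[:,2]).round(1),'x',q[:,0].min().round(),q[:,0].max().round(),'y',q[:,1].min().round(),q[:,1].max().round())
box('A',208,255,115,180);box('B',300,352,125,190)
im=cv2.resize(c['color'][105:200,200:365],None,fx=4.8,fy=4.8,interpolation=cv2.INTER_CUBIC)
cv2.imwrite('pics/w2c.png',im[:,:,::-1])
# plate from side+scene: top face
for n in ['scene','side','wrist']:
    c=load(n);P=cloud(c);g=c['color'].astype(int)
    m=(P[...,0]>530)&(P[...,0]<730)&(P[...,1]>50)&(P[...,1]<255)&(P[...,2]<22)&(g.min(2)>110)
    q=P[m]; print(n,m.sum(),'z',np.median(q[:,2]).round(2))
    # rays onto z=11
    vu=np.argwhere(m)[:,::-1]; w=onz(c,vu,11.)[:,:2].astype(np.float32); print(cv2.minAreaRect(w))
E
```

```text
A top 349 rect 466.8 286.8 8.3 60.1 81.5 z 44.1 x 437.0 496.0 y 279.0 295.0
A web 212 rect 464.8 268.3 30.3 58.7 81.7 z 32.1 x 438.0 495.0 y 250.0 287.0
A base 928 rect 464.4 268.4 31.3 60.3 83.0 z 8.2 x 433.0 496.0 y 250.0 287.0
A mat 1457 rect 464.4 278.0 62.3 84.8 89.9 z 2.3 x 422.0 507.0 y 247.0 309.0
B top 348 rect 453.6 141.5 8.5 59.7 82.8 z 43.9 x 424.0 483.0 y 134.0 149.0
B web 222 rect 456.5 160.0 30.4 58.6 82.9 z 32.2 x 426.0 487.0 y 142.0 172.0
B base 923 rect 456.0 160.1 30.6 59.8 83.0 z 8.1 x 425.0 486.0 y 142.0 179.0
B mat 1768 rect 453.2 151.1 85.8 69.6 1.7 z 2.1 x 410.0 496.0 y 115.0 187.0
scene 2864 z 11.45
((626.6195068359375, 151.6615753173828), (113.32047271728516, 156.75564575195312), 12.221689224243164)
side 1966 z 11.57
((624.3482666015625, 151.76332092285156), (115.72618865966797, 156.82736206054688), 12.577507019042969)
wrist 7410 z 9.98
((612.9437866210938, 147.30238342285156), (82.7058334350586, 149.3334197998047), 12.053665161132812)
```

View pics/w2c.png

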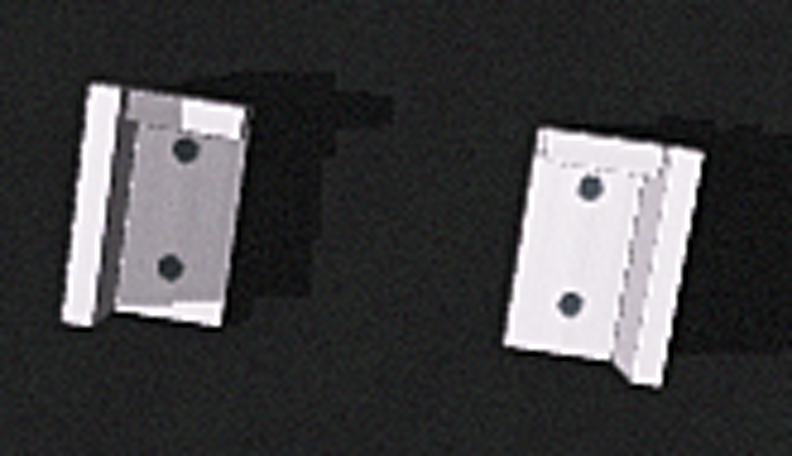

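Both webs are at the back. A's base points right, so A is the right-hand bracket: upright at (466.8,286.8), yaw -8.5°. B is the left-hand bracket: upright at (453.6,141.5), yaw -7.1°. Tops at z≈44, bases at 8 and the plate at about 11 all agree with the text. I'll grasp B.

Emit:
{"api": "arm_command", "payload": {"deltas": [{"dx": 0.006,"dy": -0.02,"dz": -0.02,"yaw": -2},{"dx": 0.006,"dy": -0.02,"dz": -0.03,"yaw": -2},{"dx": 0.006,"dy": -0.02,"dz": -0.03,"yaw": -2},{"dx": 0.0055,"dy": -0.0155,"dz": -0.03,"yaw": -1.8},{"dx": 0,"dy": 0,"dz": -0.04,"yaw": 0},{"dx": 0,"dy": 0,"dz": -0.04,"yaw": 0},{"dx": 0,"dy": 0,"dz": -0.03,"yaw": 0},{"dx": 0,"dy": 0,"dz": -0.02,"yaw": 0},{"dx": 0,"dy": 0,"dz": -0.015,"yaw": 0},{"dx": 0,"dy": 0,"dz": -0.009,"yaw": 0},{"dx": 0,"dy": 0,"dz": 0,"yaw": 0},{"dx": 0,"dy": 0,"dz": 0,"yaw": 0}], "gripper": 0.04}}

```text
t: 3.45
eef_pos: [454.3, 140.8, 36.9]
tcp_rot: [-3.142, -0.001, -0.126]
ft_force: [1.4, 0.7, 1.0]
opening: 0.42
grip_force: 0.0
```

Emit:
{"api": "arm_command", "payload": {"deltas": [{"dx": 0,"dy": 0,"dz": 0,"yaw": 0},{"dx": 0,"dy": 0,"dz": 0,"yaw": 0},{"dx": 0,"dy": 0,"dz": 0,"yaw": 0},{"dx": 0,"dy": 0,"dz": 0,"yaw": 0},{"dx": 0,"dy": 0,"dz": 0,"yaw": 0}], "gripper": 0}}

```text
t: 3.95
eef_pos: [454.0, 141.4, 36.5]
tcp_rot: [3.142, -0.0, -0.125]
ft_force: [0.3, 0.8, 0.7]
opening: 0.08
grip_force: 30.0
```

Emit:
{"api": "arm_command", "payload": {"deltas": [{"dx": 0,"dy": 0,"dz": 0.02,"yaw": 0},{"dx": 0,"dy": 0,"dz": 0.04,"yaw": 0},{"dx": 0.01,"dy": 0,"dz": 0.04,"yaw": 4},{"dx": 0.01,"dy": 0,"dz": 0.04,"yaw": 4},{"dx": 0.01,"dy": 0,"dz": 0.03,"yaw": 4},{"dx": 0.01,"dy": 0,"dz": 0.01,"yaw": 4},{"dx": 0.01,"dy": 0,"dz": 0,"yaw": 3.4},{"dx": 0,"dy": 0,"dz": 0,"yaw": 0},{"dx": 0,"dy": 0,"dz": 0,"yaw": 0},{"dx": 0,"dy": 0,"dz": 0,"yaw": 0}]}}

```text
t: 4.95
eef_pos: [503.3, 141.3, 215.9]
tcp_rot: [3.142, 0.001, 0.212]
ft_force: [-0.4, 0.5, -1.5]
opening: 0.078
grip_force: 30.0
```

```bash
python3 - <<'E'
from h import *
c=snap('wrist','w3.png'); s=state(); print(s['t'],s['eef_pos'],s['tcp_rot'],s['ft_force'])
P=cloud(c);g=c['color'].astype(int)
ok=(P[...,2]<20)&(P[...,2]>-5); ok[235:]=0
m=((g.min(2)>100)&ok&(P[...,0]>540)).astype(np.uint8)
q=onz(c,np.argwhere(m)[:,::-1],11.)
cs,_=cv2.findContours(m,cv2.RETR_EXTERNAL,cv2.CHAIN_APPROX_NONE)
k=max(cs,key=cv2.contourArea)[:,0,:]
print('rect',cv2.minAreaRect(onz(c,k,11.)[:,:2].astype(np.float32)), 'zplate',np.median(P[m>0][:,2]))
# dark dots inside the plate
fill=np.zeros_like(m);cv2.fillPoly(fill,[k],1)
dark=((g.max(2)<120)&(cv2.erode(fill,np.ones((3,3)))>0)).astype(np.uint8)
n,l,st,ce=cv2.connectedComponentsWithStats(dark)
for i in range(1,n):
    if st[i,4]>6: print(ce[i].round(1),st[i,4],onz(c,ce[i],11.).round(1)[0,:2])
E
```

```text
5.0 [503.3581582  141.31532193 216.00411273] [3.14158138e+00 1.04827091e-03 2.12341180e-01] [-0.03053439  0.92018575 -0.8679045 ]
rect ((626.7132568359375, 149.91749572753906), (109.81633758544922, 149.2100830078125), 12.353219985961914) zplate 10.093595918117728
[226.3  15.2] 131 [657.7 223.8]
[361.7  14.8] 132 [686.  95.]
[246.3  48.5] 26 [632.5 199. ]
[293.6  48.5] 28 [642.4 153. ]
[340.5  48.3] 27 [652.4 107.5]
[247.   82.4] 25 [601.3 192.2]
[293.2  82.4] 25 [611.2 146.3]
[339.3  82. ] 24 [621.5 100.6]
[229.6 113.1] 103 [567.9 204.2]
[356.8 112.7] 106 [596.1  75.2]
```

View pics/w3.png

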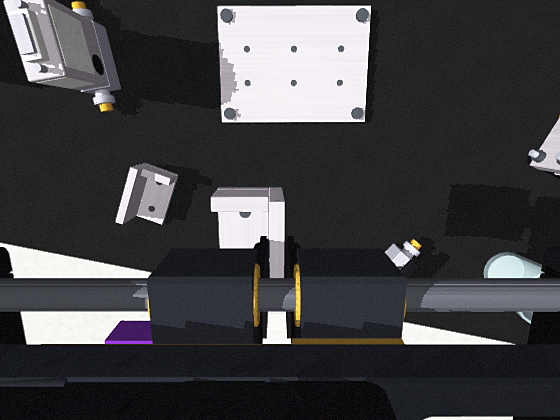

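The picture shows all six tapped holes, in rows at 48 and 82. They give a plate centre of (626.9,149.8) and a yaw of 12.3°, and the 93.7 mm span matches the 94 mm in the text. The held bracket's upright ends at about (276,188) and its hole is at (245,214). Next I'll check how the bracket sits in the hand.

```bash
python3 - <<'E'
from h import *
c=load('wrist');P=cloud(c)
tcp=np.array([503.36,141.32,216.0]);a=.2123
R=np.array([[np.cos(a),np.sin(a)],[-np.sin(a),np.cos(a)]])
Q=P[180:245,205:290].reshape(-1,3);Q=Q[Q[:,2]>150]
l=np.c_[(Q[:,:2]-tcp[:2])@R.T,Q[:,2]-tcp[2]]
for lo,hi in [(4,14),(-8,-1),(-34,-22)]:
    q=l[(l[:,2]>lo)&(l[:,2]<hi)]; print(lo,len(q),np.percentile(q,[1,99],axis=0).round(1).tolist(),np.median(q[:,2]).round(1))
t=np.median(l[(l[:,2]>4)&(l[:,2]<14)][:,2])
g=c['color'][195:235,215:268].max(2)
for uv in [(268,188),(285,188),(211,189)]:
    w=onz(c,uv,216+ (8.5 if uv[0]>220 else -3.5)); print(uv,((w[:,:2]-tcp[:2])@R.T).round(1))
q=l[(l[:,2]>4)&(l[:,2]<14)];print(cv2.minAreaRect(q[:,:2].astype(np.float32)))
# target
p=.2147; ctr=np.array([626.9,149.8]);
for s in (29,-29): print('target',ctr+s*np.array([-np.sin(p),np.cos(p)]))
E
```

```text
4 792 [[7.8, -6.7, 4.9], [29.4, 6.7, 12.7]] 7.5
-8 964 [[21.6, -2.5, -7.2], [29.5, 32.7, -2.5]] -4.2
-34 1790 [[-4.7, -1.3, -33.2], [29.4, 33.3, -22.9]] -28.0
(268, 188) [[36.2  3. ]]
(285, 188) [[36.2 -5.1]]
(211, 189) [[33.5 32.4]]
((18.18640899658203, -1.803253173828125), (15.189029693603516, 22.71492576599121), 71.96184539794922)
target [620.72142455 178.13417028]
target [633.07857545 121.46582972]
```

The bracket sits centred on the jaws, and the wrist camera reads about 1 mm too far right. That puts the plate centre at about (626.7,150.8) and the left bracket's target at (620.5,179.1).

Emit:
{"api": "arm_command", "payload": {"deltas": [{"dx": 0.03,"dy": 0.01,"dz": -0.02,"yaw": 0.1},{"dx": 0.03,"dy": 0.01,"dz": -0.02,"yaw": 0},{"dx": 0.03,"dy": 0.01,"dz": -0.02,"yaw": 0},{"dx": 0.0271,"dy": 0.0078,"dz": -0.02,"yaw": 0},{"dx": 0,"dy": 0,"dz": -0.03,"yaw": 0},{"dx": 0,"dy": 0,"dz": -0.03,"yaw": 0},{"dx": 0,"dy": 0,"dz": -0.015,"yaw": 0},{"dx": 0,"dy": 0,"dz": -0.008,"yaw": 0},{"dx": 0,"dy": 0,"dz": 0,"yaw": 0},{"dx": 0,"dy": 0,"dz": 0,"yaw": 0}]}}

```text
t: 6.0
eef_pos: [621.6, 179.2, 54.6]
tcp_rot: [3.141, -0.002, 0.215]
ft_force: [0.6, 0.2, 0.3]
opening: 0.079
grip_force: 30.0
```

Emit:
{"api": "arm_command", "payload": {"deltas": [{"dx": 0,"dy": 0,"dz": -0.001,"yaw": 0},{"dx": 0,"dy": 0,"dz": -0.001,"yaw": 0},{"dx": 0,"dy": 0,"dz": -0.001,"yaw": 0},{"dx": 0,"dy": 0,"dz": 0,"yaw": 0}]}}

```text
t: 6.4
eef_pos: [621.1, 179.1, 50.5]
tcp_rot: [3.141, -0.0, 0.215]
ft_force: [0.3, -0.4, -0.6]
opening: 0.079
grip_force: 30.0
```

Emit:
{"api": "arm_command", "payload": {"deltas": [{"dx": -0.0005,"dy": 0,"dz": -0.002,"yaw": 0},{"dx": 0,"dy": 0,"dz": -0.001,"yaw": 0},{"dx": 0,"dy": 0,"dz": -0.001,"yaw": 0},{"dx": 0,"dy": 0,"dz": -0.001,"yaw": 0},{"dx": 0,"dy": 0,"dz": 0,"yaw": 0},{"dx": 0,"dy": 0,"dz": 0,"yaw": 0}]}}

```text
t: 7.0
eef_pos: [620.5, 179.2, 45.3]
tcp_rot: [3.142, 0.0, 0.215]
ft_force: [0.2, 0.2, -1.3]
opening: 0.078
grip_force: 30.0
```

Emit:
{"api": "arm_command", "payload": {"deltas": [{"dx": 0,"dy": 0,"dz": -0.0005,"yaw": 0},{"dx": 0,"dy": 0,"dz": -0.0005,"yaw": 0},{"dx": 0,"dy": 0,"dz": 0,"yaw": 0}]}}

```text
t: 7.3
eef_pos: [620.6, 179.1, 44.6]
tcp_rot: [3.142, -0.0, 0.215]
ft_force: [-0.2, -0.7, 1.1]
opening: 0.077
grip_force: 30.0
```

Emit:
{"api": "arm_command", "payload": {"deltas": [{"dx": 0,"dy": 0,"dz": -0.0005,"yaw": 0},{"dx": 0,"dy": 0,"dz": 0,"yaw": 0}]}}

```text
t: 7.5
eef_pos: [620.7, 179.2, 44.5]
tcp_rot: [3.142, -0.001, 0.215]
ft_force: [-3.1, -0.3, 6.5]
opening: 0.08
grip_force: 30.0
```

Emit:
{"api": "arm_command", "payload": {"deltas": [{"dx": 0,"dy": 0,"dz": 0,"yaw": 0},{"dx": 0,"dy": 0,"dz": 0,"yaw": 0},{"dx": 0,"dy": 0,"dz": 0,"yaw": 0},{"dx": 0,"dy": 0,"dz": 0.02,"yaw": 0},{"dx": 0,"dy": 0,"dz": 0.04,"yaw": 0},{"dx": -0.02,"dy": -0.005,"dz": 0.04,"yaw": 0},{"dx": -0.04,"dy": -0.01,"dz": 0.04,"yaw": 0},{"dx": -0.04,"dy": -0.01,"dz": 0.03,"yaw": 0},{"dx": -0.02,"dy": 0,"dz": 0,"yaw": 0},{"dx": 0,"dy": 0,"dz": 0,"yaw": 0},{"dx": 0,"dy": 0,"dz": 0,"yaw": 0}], "gripper": 0.03}}

```text
t: 8.6
eef_pos: [507.0, 155.7, 208.2]
tcp_rot: [3.141, -0.001, 0.215]
ft_force: [0.2, -0.3, 0.1]
opening: 0.315
grip_force: 0.0
```

```bash
cat >> h.py <<'E'
def dots(c,u0,u1,v0,v1,th=110,lo=8,hi=60):
    g=c['color'].max(2).astype(int)[v0:v1,u0:u1]
    n,l,st,ce=cv2.connectedComponentsWithStats((g<th).astype(np.uint8))
    return [(ce[i]+[u0,v0],st[i,4]) for i in range(1,n) if lo<st[i,4]<hi and st[i,2]<12 and st[i,3]<12]
def loc(xy,ctr=(626.7,150.8),p=.2147):
    d=np.atleast_2d(xy)[:,:2]-ctr; return d@np.array([[np.cos(p),-np.sin(p)],[np.sin(p),np.cos(p)]])
E
python3 - <<'E'
from h import *
c=snap('wrist','w4.png'); s=state(); print(s['t'],s['eef_pos'],s['tcp_rot'])
for uv,a in dots(c,150,420,0,150):
    print(uv.round(1),a,'z11',loc(onz(c,uv,11.))[0].round(1),'z17',loc(onz(c,uv,17.))[0].round(1))
E
```

```text
8.65 [507.35585965 155.70462136 207.79163121] [ 3.14146513e+00 -9.27318094e-05  2.15143313e-01]
[258.3  54. ] 26 z11 [16.6 47.4] z17 [15.5 47.1]
[307.6  54.8] 34 z11 [15.9 -1. ] z17 [14.8 -0.5]
[355.5  54.6] 25 z11 [ 16.1 -47.8] z17 [ 15.  -46.6]
[258.6  88.7] 24 z11 [-15.7  47.4] z17 [-16.3  47.1]
[307.1  89.2] 32 z11 [-16.1  -1.1] z17 [-16.7  -0.6]
[353.9  89.1] 22 z11 [-16. -48.] z17 [-16.5 -46.8]
[276.6 102.9] 22 z11 [-29.3  29.4] z17 [-29.6  29.4]
```

View pics/w4.png

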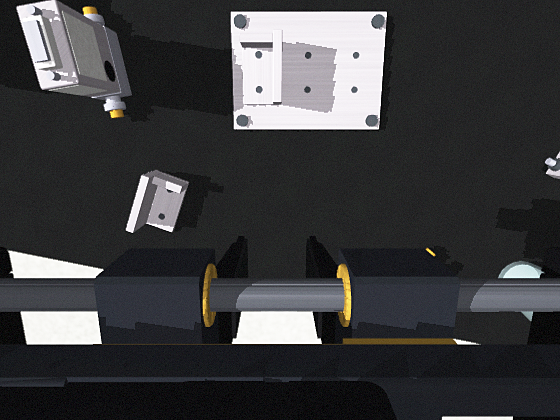

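The dots show the bracket holes 48.15 mm left of the plate's middle holes instead of 47, and 0.3 mm too far forward. I'll regrasp and nudge it by about 1.1 mm.

Emit:
{"api": "arm_command", "payload": {"deltas": [{"dx": 0.04,"dy": 0.008,"dz": -0.02,"yaw": 0},{"dx": 0.04,"dy": 0.008,"dz": -0.03,"yaw": 0},{"dx": 0.0335,"dy": 0.0075,"dz": -0.03,"yaw": 0},{"dx": 0,"dy": 0,"dz": -0.03,"yaw": 0},{"dx": 0,"dy": 0,"dz": -0.03,"yaw": 0},{"dx": 0,"dy": 0,"dz": -0.015,"yaw": 0},{"dx": 0,"dy": 0,"dz": -0.007,"yaw": 0},{"dx": 0,"dy": 0,"dz": 0,"yaw": 0},{"dx": 0,"dy": 0,"dz": 0,"yaw": 0},{"dx": 0,"dy": 0,"dz": 0,"yaw": 0}]}}

```text
t: 9.65
eef_pos: [620.2, 179.2, 47.9]
tcp_rot: [3.141, -0.002, 0.215]
ft_force: [-1.2, -0.1, 0.6]
opening: 0.311
grip_force: 0.0
```

Emit:
{"api": "arm_command", "payload": {"deltas": [{"dx": 0,"dy": 0,"dz": 0,"yaw": 0},{"dx": 0,"dy": 0,"dz": 0,"yaw": 0},{"dx": 0,"dy": 0,"dz": 0,"yaw": 0},{"dx": 0,"dy": 0,"dz": 0.003,"yaw": 0},{"dx": 0,"dy": 0,"dz": 0,"yaw": 0},{"dx": 0,"dy": 0,"dz": 0,"yaw": 0}], "gripper": 0}}

```text
t: 10.25
eef_pos: [619.5, 179.0, 49.5]
tcp_rot: [3.141, -0.0, 0.215]
ft_force: [0.7, 1.1, -0.4]
opening: 0.068
grip_force: 30.0
```

Emit:
{"api": "arm_command", "payload": {"deltas": [{"dx": 0.0005,"dy": -0.001,"dz": 0,"yaw": 0},{"dx": 0,"dy": 0,"dz": -0.001,"yaw": 0},{"dx": 0,"dy": 0,"dz": -0.001,"yaw": 0},{"dx": 0,"dy": 0,"dz": -0.0005,"yaw": 0},{"dx": 0,"dy": 0,"dz": 0,"yaw": 0},{"dx": 0,"dy": 0,"dz": 0,"yaw": 0}]}}

```text
t: 10.85
eef_pos: [620.0, 178.0, 47.4]
tcp_rot: [3.142, -0.0, 0.215]
ft_force: [-1.7, 0.1, 5.9]
opening: 0.073
grip_force: 30.0
```

Emit:
{"api": "arm_command", "payload": {"deltas": [{"dx": 0,"dy": 0,"dz": -0.0005,"yaw": 0},{"dx": 0,"dy": 0,"dz": 0,"yaw": 0}]}}

```text
t: 11.05
eef_pos: [620.0, 178.1, 47.4]
tcp_rot: [3.142, -0.0, 0.215]
ft_force: [-4.2, -0.9, 8.6]
opening: 0.069
grip_force: 30.0
```

Emit:
{"api": "arm_command", "payload": {"deltas": [{"dx": 0,"dy": 0,"dz": 0,"yaw": 0},{"dx": 0,"dy": 0,"dz": 0,"yaw": 0},{"dx": 0,"dy": 0,"dz": 0,"yaw": 0},{"dx": 0,"dy": 0,"dz": 0.02,"yaw": 0},{"dx": 0,"dy": 0,"dz": 0.04,"yaw": 0},{"dx": -0.02,"dy": 0,"dz": 0.04,"yaw": 0},{"dx": -0.04,"dy": 0.01,"dz": 0.04,"yaw": 0},{"dx": -0.04,"dy": 0.01,"dz": 0.03,"yaw": 0},{"dx": -0.02,"dy": 0.01,"dz": 0,"yaw": 0},{"dx": 0,"dy": 0,"dz": 0,"yaw": 0},{"dx": 0,"dy": 0,"dz": 0,"yaw": 0}], "gripper": 0.03}}

```text
t: 12.15
eef_pos: [506.2, 206.7, 210.8]
tcp_rot: [3.141, -0.001, 0.216]
ft_force: [0.2, -0.7, -0.1]
opening: 0.316
grip_force: 0.0
```

```bash
python3 - <<'E'
from h import *
c=snap('wrist','w5.png'); s=state(); print(s['t'],s['eef_pos'],s['tcp_rot'])
for uv,a in dots(c,150,480,0,160):
    print(uv.round(1),a,'z11',loc(onz(c,uv,11.))[0].round(1),'z17',loc(onz(c,uv,17.))[0].round(1))
P=cloud(c);q=P[:245].reshape(-1,3);q=q[(q[:,2]>40)&(q[:,2]<50)&(q[:,0]<510)&(q[:,0]>420)&(q[:,1]>240)&(q[:,1]<310)]
print(len(q),cv2.minAreaRect(q[:,:2].astype(np.float32)),np.median(q[:,2]))
E
```

```text
12.2 [506.56767183 206.41900686 210.43982098] [ 3.14136358e+00 -4.92111525e-06  2.15209669e-01]
[311.2  65.4] 30 z11 [16.5 45.1] z17 [15.6 45.7]
[357.5  66.1] 34 z11 [15.9 -0.9] z17 [15.   0.4]
[404.7  66.2] 25 z11 [ 15.9 -47.8] z17 [ 15.  -45.7]
[310.4  99.4] 30 z11 [-15.7  45.1] z17 [-16.1  45.7]
[355.7  99.9] 33 z11 [-16.1  -0.9] z17 [-16.5   0.4]
[402.   99.8] 23 z11 [-16.  -47.9] z17 [-16.4 -45.8]
497 ((466.9840087890625, 286.7442932128906), (8.0674409866333, 60.6740837097168), 81.69908142089844) 44.11317781295185
```

Left bracket checked: its holes are 46.6 mm from the middle ones, with x within 0.2 mm. Next is the right-hand bracket A at (467,286.7), yaw -8.3°.

Emit:
{"api": "arm_command", "payload": {"deltas": [{"dx": -0.01,"dy": 0.02,"dz": 0,"yaw": -5.2},{"dx": -0.01,"dy": 0.02,"dz": -0.02,"yaw": -5.2},{"dx": -0.01,"dy": 0.02,"dz": -0.03,"yaw": -5.2},{"dx": -0.0095,"dy": 0.02,"dz": -0.03,"yaw": -5},{"dx": 0,"dy": 0,"dz": -0.03,"yaw": 0},{"dx": 0,"dy": 0,"dz": -0.03,"yaw": 0},{"dx": 0,"dy": 0,"dz": -0.02,"yaw": 0},{"dx": 0,"dy": 0,"dz": -0.01,"yaw": 0},{"dx": 0,"dy": 0,"dz": -0.004,"yaw": 0},{"dx": 0,"dy": 0,"dz": 0,"yaw": 0},{"dx": 0,"dy": 0,"dz": 0,"yaw": 0},{"dx": 0,"dy": 0,"dz": 0,"yaw": 0}], "gripper": 0.04}}

```text
t: 13.4
eef_pos: [466.9, 286.7, 37.6]
tcp_rot: [-3.141, -0.001, -0.144]
ft_force: [0.1, -0.0, -1.6]
opening: 0.419
grip_force: 0.0
```

Emit:
{"api": "arm_command", "payload": {"deltas": [{"dx": 0,"dy": 0,"dz": 0,"yaw": 0},{"dx": 0,"dy": 0,"dz": 0,"yaw": 0},{"dx": 0,"dy": 0,"dz": 0,"yaw": 0},{"dx": 0,"dy": 0,"dz": 0,"yaw": 0}], "gripper": 0}}

```text
t: 13.8
eef_pos: [466.5, 286.6, 36.8]
tcp_rot: [3.142, -0.0, -0.144]
ft_force: [0.2, 0.4, 1.0]
opening: 0.141
grip_force: 0.0
```

Emit:
{"api": "arm_command", "payload": {"deltas": [{"dx": 0,"dy": 0,"dz": 0,"yaw": 0},{"dx": 0,"dy": 0,"dz": 0,"yaw": 0},{"dx": 0,"dy": 0,"dz": 0.02,"yaw": 0},{"dx": 0,"dy": 0,"dz": 0.04,"yaw": 0},{"dx": 0,"dy": 0,"dz": 0.04,"yaw": 0},{"dx": 0.02,"dy": -0.02,"dz": 0.02,"yaw": 4},{"dx": 0.03,"dy": -0.03,"dz": 0,"yaw": 4},{"dx": 0.03,"dy": -0.03,"dz": 0,"yaw": 4},{"dx": 0.03,"dy": -0.03,"dz": 0,"yaw": 4},{"dx": 0.03,"dy": -0.03,"dz": 0,"yaw": 4},{"dx": 0.02,"dy": -0.02,"dz": -0.01,"yaw": 0.55},{"dx": 0.006,"dy": -0.005,"dz": -0.03,"yaw": 0},{"dx": 0,"dy": 0,"dz": -0.03,"yaw": 0},{"dx": 0,"dy": 0,"dz": -0.02,"yaw": 0},{"dx": 0,"dy": 0,"dz": -0.01,"yaw": 0},{"dx": 0,"dy": 0,"dz": 0,"yaw": 0},{"dx": 0,"dy": 0,"dz": 0,"yaw": 0},{"dx": 0,"dy": 0,"dz": 0,"yaw": 0}]}}

```text
t: 15.6
eef_pos: [633.0, 121.7, 58.0]
tcp_rot: [3.141, -0.002, 0.214]
ft_force: [0.2, 0.1, -0.9]
opening: 0.077
grip_force: 30.0
```

Placement height is about z 44.8.

Emit:
{"api": "arm_command", "payload": {"deltas": [{"dx": -0.0003,"dy": 0,"dz": -0.005,"yaw": 0},{"dx": 0,"dy": 0,"dz": -0.004,"yaw": 0},{"dx": 0,"dy": 0,"dz": -0.002,"yaw": 0},{"dx": 0,"dy": 0,"dz": -0.001,"yaw": 0},{"dx": 0,"dy": 0,"dz": 0,"yaw": 0},{"dx": 0,"dy": 0,"dz": 0,"yaw": 0},{"dx": 0,"dy": 0,"dz": 0,"yaw": 0}]}}

```text
t: 16.3
eef_pos: [632.2, 121.6, 44.8]
tcp_rot: [3.142, 0.0, 0.214]
ft_force: [-1.3, -0.7, 1.3]
opening: 0.08
grip_force: 30.0
```

Emit:
{"api": "arm_command", "payload": {"deltas": [{"dx": 0,"dy": 0,"dz": -0.0005,"yaw": 0},{"dx": 0,"dy": 0,"dz": 0,"yaw": 0}]}}

```text
t: 16.5
eef_pos: [632.2, 121.6, 44.8]
tcp_rot: [3.142, -0.0, 0.214]
ft_force: [-2.6, -0.3, 6.4]
opening: 0.079
grip_force: 30.0
```

Emit:
{"api": "arm_command", "payload": {"deltas": [{"dx": 0.0005,"dy": 0,"dz": 0.001,"yaw": 0},{"dx": 0,"dy": 0,"dz": 0,"yaw": 0},{"dx": 0,"dy": 0,"dz": -0.001,"yaw": 0},{"dx": 0,"dy": 0,"dz": 0,"yaw": 0}]}}

```text
t: 16.9
eef_pos: [632.9, 121.6, 44.8]
tcp_rot: [3.141, -0.001, 0.214]
ft_force: [-1.8, 0.2, 6.3]
opening: 0.08
grip_force: 30.0
```

Emit:
{"api": "arm_command", "payload": {"deltas": [{"dx": 0,"dy": 0,"dz": 0,"yaw": 0},{"dx": 0,"dy": 0,"dz": 0,"yaw": 0},{"dx": 0,"dy": 0,"dz": 0,"yaw": 0},{"dx": 0,"dy": 0,"dz": 0.02,"yaw": 0},{"dx": 0,"dy": 0,"dz": 0.04,"yaw": 0},{"dx": -0.02,"dy": 0.005,"dz": 0.04,"yaw": 0},{"dx": -0.04,"dy": 0.01,"dz": 0.04,"yaw": 0},{"dx": -0.04,"dy": 0.01,"dz": 0.023,"yaw": 0},{"dx": -0.025,"dy": 0.01,"dz": 0,"yaw": 0},{"dx": 0,"dy": 0,"dz": 0,"yaw": 0},{"dx": 0,"dy": 0,"dz": 0,"yaw": 0}], "gripper": 0.03}}

```text
t: 18.0
eef_pos: [513.1, 155.4, 202.3]
tcp_rot: [3.141, -0.001, 0.215]
ft_force: [0.1, 0.1, 0.1]
opening: 0.316
grip_force: 0.0
```

```bash
python3 - <<'E'
from h import *
c=snap('wrist','w6.png'); s=state(); print(s['t'],s['eef_pos'],s['tcp_rot'])
for uv,a in dots(c,150,480,0,160):
    print(uv.round(1),a,'z11',loc(onz(c,uv,11.))[0].round(1),'z17',loc(onz(c,uv,17.))[0].round(1))
P=cloud(c);q=P[:245].reshape(-1,3)
for nm,y0,y1 in [('L',150,215),('R',85,150)]:
    k=q[(q[:,2]>48)&(q[:,2]<60)&(q[:,0]<700)&(q[:,0]>560)&(q[:,1]>y0)&(q[:,1]<y1)]
    r=cv2.minAreaRect(k[:,:2].astype(np.float32));print(nm,len(k),r,loc(r[0]),np.median(k[:,2]))
E
```

```text
18.05 [513.51830772 155.15443078 201.9342306 ] [ 3.14136924e+00 -3.45114320e-04  2.14371842e-01]
[257.7  59. ] 25 z11 [16.9 46. ] z17 [15.9 45.7]
[306.4  60.1] 34 z11 [15.9 -1. ] z17 [14.9 -0.6]
[356.8  58.9] 42 z11 [ 17.  -49.7] z17 [ 16.  -48.5]
[355.1  94.3] 39 z11 [-15.5 -49.9] z17 [-16.  -48.6]
[258.2  94.4] 23 z11 [-15.8  45.9] z17 [-16.2  45.6]
[305.6  94.8] 32 z11 [-16.1  -1. ] z17 [-16.6  -0.5]
[276.8 108.5] 17 z11 [-29.1  27.6] z17 [-29.3  27.6]
[340.5 108.3] 13 z11 [-28.9 -36.1] z17 [-29.1 -35. ]
L 662 ((620.2999267578125, 177.35873413085938), (59.70056915283203, 7.141968250274658), 12.270413398742676) [[-0.59467664 27.3125183 ]] 52.10174837577699
R 725 ((633.4047241210938, 120.93673706054688), (59.4755973815918, 8.301518440246582), 12.344756126403809) [[  0.18828868 -30.60608349]] 51.950412826641866
```

Both brackets check out: holes at +46.65 and -47.55 about the plate centre, x within 0.2 mm. The controller goes at about (626.9,150.0). Next I'll measure it.

```bash
python3 - <<'E'
from h import *
for n in ['wrist','scene','side']:
    c=load(n) if n=='wrist' else snap(n)
    P=cloud(c)
    if n=='wrist': P=P[:240]
    q=P.reshape(-1,3); q=q[(q[:,0]>530)&(q[:,0]<680)&(q[:,1]>290)&(q[:,1]<400)]
    for lo,hi in [(97,107),(110,122),(60,97)]:
        k=q[(q[:,2]>lo)&(q[:,2]<hi)]
        if len(k)>10: print(n,lo,len(k),cv2.minAreaRect(k[:,:2].astype(np.float32)),np.median(k[:,2]))
E
```

```text
wrist 97 2367 ((590.321533203125, 344.5624084472656), (58.769412994384766, 31.484573364257812), 21.18407440185547) 102.14886711790803
wrist 110 1266 ((590.4301147460938, 344.5823974609375), (49.405513763427734, 15.348217964172363), 21.28989028930664) 114.8920449343812
wrist 60 2091 ((589.8933715820312, 331.82513427734375), (24.924625396728516, 63.89072799682617), 87.23509979248047) 80.34468202211895
scene 97 182 ((590.321044921875, 347.3208312988281), (57.91084289550781, 33.95379638671875), 20.521337509155273) 103.10699061002975
scene 110 101 ((590.7783203125, 346.1887512207031), (48.286415100097656, 17.155961990356445), 27.830467224121094) 114.35651886058247
scene 60 311 ((590.6837158203125, 334.5998229980469), (62.551849365234375, 26.651674270629883), 0.13488855957984924) 78.95763830973237
side 97 253 ((589.8431396484375, 346.006591796875), (59.47245788574219, 32.360313415527344), 21.116596221923828) 102.96981605941585
side 110 126 ((589.5844116210938, 345.6635437011719), (46.81040954589844, 13.63031005859375), 23.19735336303711) 115.39050248001581
side 60 486 ((581.0339965820312, 354.1149597167969), (64.93738555908203, 29.97144317626953), 48.124916076660156) 78.85162464255149
```

Emit:
{"api": "arm_command", "payload": {"deltas": [{"dx": 0.016,"dy": 0.038,"dz": 0,"yaw": 2},{"dx": 0.016,"dy": 0.038,"dz": 0,"yaw": 2},{"dx": 0.016,"dy": 0.038,"dz": 0,"yaw": 2},{"dx": 0.016,"dy": 0.038,"dz": 0,"yaw": 2},{"dx": 0.0127,"dy": 0.0378,"dz": 0,"yaw": 0.9},{"dx": 0,"dy": 0,"dz": -0.02,"yaw": 0},{"dx": 0,"dy": 0,"dz": -0.03,"yaw": 0},{"dx": 0,"dy": 0,"dz": -0.03,"yaw": 0},{"dx": 0,"dy": 0,"dz": -0.02,"yaw": 0},{"dx": 0,"dy": 0,"dz": -0.015,"yaw": 0},{"dx": 0,"dy": 0,"dz": -0.004,"yaw": 0},{"dx": 0,"dy": 0,"dz": 0,"yaw": 0},{"dx": 0,"dy": 0,"dz": 0,"yaw": 0},{"dx": 0,"dy": 0,"dz": 0,"yaw": 0}], "gripper": 0.07}}

```text
t: 19.55
eef_pos: [590.0, 345.2, 84.1]
tcp_rot: [-3.142, -0.002, 0.37]
ft_force: [-0.4, 0.2, -0.4]
opening: 0.738
grip_force: 0.0
```

Emit:
{"api": "arm_command", "payload": {"deltas": [{"dx": 0,"dy": 0,"dz": 0,"yaw": 0},{"dx": 0,"dy": 0,"dz": 0,"yaw": 0},{"dx": 0,"dy": 0,"dz": 0,"yaw": 0},{"dx": 0,"dy": 0,"dz": 0,"yaw": 0},{"dx": 0,"dy": 0,"dz": 0,"yaw": 0},{"dx": 0,"dy": 0,"dz": 0,"yaw": 0}], "gripper": 0}}

```text
t: 20.15
eef_pos: [589.5, 345.1, 83.0]
tcp_rot: [-3.142, 0.0, 0.37]
ft_force: [-0.3, 0.8, -1.4]
opening: 0.312
grip_force: 30.0
```

Emit:
{"api": "arm_command", "payload": {"deltas": [{"dx": 0,"dy": 0,"dz": 0.01,"yaw": 0},{"dx": 0,"dy": 0,"dz": 0.025,"yaw": 0},{"dx": 0,"dy": 0,"dz": 0.03,"yaw": 0},{"dx": 0,"dy": -0.01,"dz": 0.025,"yaw": 0},{"dx": 0.005,"dy": -0.03,"dz": 0,"yaw": -2},{"dx": 0.007,"dy": -0.035,"dz": 0,"yaw": -2},{"dx": 0.007,"dy": -0.035,"dz": 0,"yaw": -2},{"dx": 0.007,"dy": -0.035,"dz": 0,"yaw": -2},{"dx": 0.007,"dy": -0.03,"dz": 0,"yaw": -0.9},{"dx": 0.0037,"dy": -0.0202,"dz": 0,"yaw": 0},{"dx": 0,"dy": 0,"dz": 0,"yaw": 0},{"dx": 0,"dy": 0,"dz": 0,"yaw": 0},{"dx": 0,"dy": 0,"dz": 0,"yaw": 0}]}}

```text
t: 21.45
eef_pos: [626.0, 150.6, 173.1]
tcp_rot: [-3.141, 0.0, 0.215]
ft_force: [0.3, 0.3, -4.6]
opening: 0.315
grip_force: 30.0
```

Emit:
{"api": "arm_command", "payload": {"deltas": [{"dx": 0,"dy": 0,"dz": -0.02,"yaw": 0},{"dx": 0,"dy": 0,"dz": -0.02,"yaw": 0},{"dx": 0,"dy": 0,"dz": -0.02,"yaw": 0},{"dx": 0,"dy": 0,"dz": -0.012,"yaw": 0},{"dx": 0,"dy": 0,"dz": -0.005,"yaw": 0},{"dx": 0,"dy": 0,"dz": 0,"yaw": 0},{"dx": 0,"dy": 0,"dz": 0,"yaw": 0},{"dx": 0,"dy": 0,"dz": 0,"yaw": 0}]}}

```text
t: 22.25
eef_pos: [626.7, 150.0, 97.0]
tcp_rot: [3.141, -0.001, 0.214]
ft_force: [-0.1, 0.4, -4.4]
opening: 0.315
grip_force: 30.0
```

Emit:
{"api": "arm_command", "payload": {"deltas": [{"dx": -0.0003,"dy": 0,"dz": -0.002,"yaw": 0},{"dx": 0,"dy": 0,"dz": -0.001,"yaw": 0},{"dx": 0,"dy": 0,"dz": -0.001,"yaw": 0},{"dx": 0,"dy": 0,"dz": -0.0005,"yaw": 0},{"dx": 0,"dy": 0,"dz": -0.0005,"yaw": 0},{"dx": 0,"dy": 0,"dz": 0,"yaw": 0},{"dx": 0,"dy": 0,"dz": 0,"yaw": 0}]}}

```text
t: 22.95
eef_pos: [626.0, 149.8, 91.0]
tcp_rot: [3.142, -0.0, 0.214]
ft_force: [-0.8, 0.0, -3.9]
opening: 0.315
grip_force: 30.0
```

Emit:
{"api": "arm_command", "payload": {"deltas": [{"dx": 0,"dy": 0,"dz": -0.0004,"yaw": 0},{"dx": 0,"dy": 0,"dz": 0,"yaw": 0},{"dx": 0,"dy": 0,"dz": 0,"yaw": 0}]}}

```text
t: 23.25
eef_pos: [626.0, 149.9, 91.0]
tcp_rot: [3.141, -0.0, 0.214]
ft_force: [-1.6, -0.5, 0.5]
opening: 0.31
grip_force: 30.0
```

Emit:
{"api": "arm_command", "payload": {"deltas": [{"dx": 0,"dy": 0,"dz": -0.0002,"yaw": 0},{"dx": 0,"dy": 0,"dz": 0,"yaw": 0},{"dx": 0,"dy": 0,"dz": 0,"yaw": 0},{"dx": 0,"dy": 0,"dz": 0,"yaw": 0},{"dx": 0,"dy": 0,"dz": 0.02,"yaw": 0},{"dx": 0,"dy": 0,"dz": 0.04,"yaw": 0},{"dx": 0,"dy": 0,"dz": 0.04,"yaw": 0},{"dx": -0.03,"dy": -0.01,"dz": 0.04,"yaw": -4},{"dx": -0.04,"dy": -0.03,"dz": 0.03,"yaw": -4},{"dx": -0.04,"dy": -0.03,"dz": 0,"yaw": -4},{"dx": -0.04,"dy": -0.03,"dz": 0,"yaw": -4},{"dx": -0.03,"dy": -0.03,"dz": 0,"yaw": -4},{"dx": -0.01,"dy": -0.02,"dz": 0,"yaw": -4},{"dx": 0,"dy": 0,"dz": 0,"yaw": 0},{"dx": 0,"dy": 0,"dz": 0,"yaw": 0}], "gripper": 0.07}}

```text
t: 24.75
eef_pos: [442.5, 4.2, 255.7]
tcp_rot: [-3.141, -0.001, -0.205]
ft_force: [0.2, 1.0, -0.5]
opening: 0.736
grip_force: 0.0
```

```bash
python3 - <<'E'
from h import *
c=snap('wrist','w7.png'); s=state(); print(s['t'],s['eef_pos'],s['tcp_rot'])
E
```

```text
24.8 [442.75438575   4.52785881 255.5211666 ] [-3.14151572e+00 -5.45173950e-04 -2.03776411e-01]
```

View pics/w7.png

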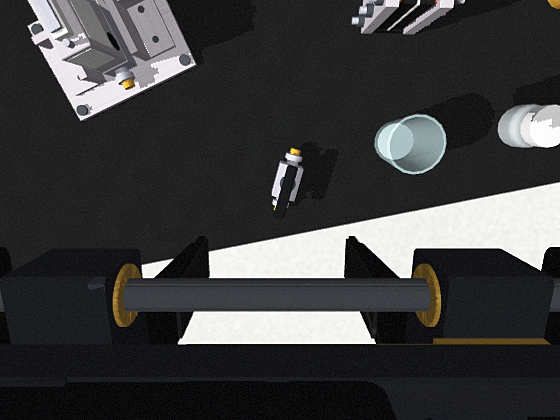

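The picture shows the controller standing between the brackets. The valve is at (287,180) with a brass-capped fitting at (294,153), and the beaker at (412,143) is well clear. Next I'll measure the valve, the cell and the controller.

```bash
python3 - <<'E'
from h import *
A={n:cloud(snap(n)) for n in ['scene','side']}; A['wrist']=cloud(load('wrist'))[:238]
def sel(n,x0,x1,y0,y1,lo,hi):
    q=A[n].reshape(-1,3);return q[(q[:,0]>x0)&(q[:,0]<x1)&(q[:,1]>y0)&(q[:,1]<y1)&(q[:,2]>lo)&(q[:,2]<hi)]
def rep(t,n,k):
    if len(k)>10:
        r=cv2.minAreaRect(k[:,:2].astype(np.float32));print(t,n,len(k),np.round(r[0],1),np.round(r[1],1),round(r[2],1),'z',np.median(k[:,2]).round(1),k[:,2].max().round(1))
for n in A:
    rep('valve body',n,sel(n,395,490,-60,40,8,60)); rep('valve lever',n,sel(n,395,490,-60,40,41,60)); rep('valve body>28',n,sel(n,395,490,-60,40,26,39))
    rep('mfc',n,sel(n,580,680,110,190,104,114)); rep('mfcplug',n,sel(n,580,680,110,190,118,130))
    rep('cell>100',n,sel(n,540,700,-230,-80,100,125)); rep('cell left plate',n,sel(n,540,700,-145,-80,80,112)); rep('fit+y',n,sel(n,590,670,-123,-85,40,70))
    rep('beaker',n,sel(n,400,500,-190,-90,60,80))
k=sel('scene',540,700,-230,-80,85,125)
E
```

```text
valve body scene 461 [437.6 -11.2] [40.1 81. ] 60.4 z 30.8 51.3
valve lever scene 153 [431.8  -2.6] [14.2 62.5] 59.9 z 46.0 51.3
valve body>28 scene 159 [445.   -9.2] [29.4 66. ] 60.5 z 30.7 39.0
mfc scene 238 [626.5 151. ] [59.5 31.9] 12.5 z 111.1 113.9
mfcplug scene 129 [626.8 151.2] [49.4 15.2] 12.1 z 123.3 128.4
cell>100 scene 691 [ 619.9 -155.1] [59.2 91.3] 77.6 z 101.9 119.3
cell left plate scene 503 [ 625.7 -126.7] [37.8 88.1] 88.2 z 100.2 110.5
fit+y scene 45 [ 630.9 -106.1] [14.7 17.7] 73.8 z 62.9 69.6
beaker scene 308 [ 459.7 -142. ] [59.5 58.7] 55.2 z 70.6 78.7
valve body side 327 [439.2  -7.7] [27.7 79.9] 62.5 z 30.6 49.0
valve lever side 103 [431.5  -2.8] [13.9 61.6] 62.8 z 46.0 49.0
valve body>28 side 98 [441.5  -9. ] [27.6 67.6] 62.5 z 30.8 39.0
mfc side 179 [624.3 151.2] [61.8 31.9] 16.2 z 110.7 113.9
mfcplug side 94 [626.1 150.6] [46.8 15.4] 19.1 z 122.7 127.8
cell>100 side 195 [ 620. -157.] [61.5 89.9] 78.9 z 102.0 117.5
cell left plate side 275 [ 621.7 -126.8] [36.3 89.2] 89.9 z 95.4 108.4
fit+y side 75 [ 614.7 -111.8] [22.  48.6] 90.0 z 59.6 68.2
beaker side 258 [ 457.9 -142.7] [57.2 61.9] 15.6 z 68.1 76.0
valve body wrist 1352 [440.1  -8.5] [28.1 78.6] 62.8 z 31.0 47.4
valve lever wrist 588 [432.8  -4.2] [13.2 61.6] 63.3 z 45.0 47.4
valve body>28 wrist 455 [446.1 -11.6] [28.  50.9] 62.8 z 30.1 38.7
mfc wrist 1416 [622.8 148.3] [51.3 31.2] 12.7 z 110.0 114.0
mfcplug wrist 763 [620.9 147.9] [37.6 14.4] 11.2 z 123.4 126.5
cell>100 wrist 100 [ 578.9 -147.8] [57.8  6.3] 78.3 z 100.5 102.5
cell left plate wrist 436 [ 585.1 -126.6] [37.4  8.7] 74.7 z 94.1 102.5
fit+y wrist 152 [ 594.8 -115.9] [12.8  9.4] 84.0 z 59.1 69.7
beaker wrist 1023 [ 459.6 -143.5] [58.6 59.4] 7.7 z 70.9 74.9
```

The controller stands true at about (626.5,151), yaw 12.5°. The valve is at (440.7,-8.8), yaw -27.2°, and the cell is near (620,-156), yaw about -11.8°. I'll take a nearer look at the cell before fetching the valve.

Emit:
{"api": "arm_command", "payload": {"deltas": [{"dx": 0.03,"dy": -0.035,"dz": 0.01,"yaw": 0},{"dx": 0.03,"dy": -0.035,"dz": 0.005,"yaw": 0},{"dx": 0.02,"dy": -0.025,"dz": 0,"yaw": 0},{"dx": 0,"dy": 0,"dz": 0,"yaw": 0},{"dx": 0,"dy": 0,"dz": 0,"yaw": 0},{"dx": 0,"dy": 0,"dz": 0,"yaw": 0}]}}

```text
t: 25.5
eef_pos: [521.9, -89.6, 270.1]
tcp_rot: [-3.141, 0.001, -0.203]
ft_force: [-0.6, 0.2, -0.0]
opening: 0.737
grip_force: 0.0
```

```bash
python3 - <<'E'
from h import *
c=snap('wrist','w8.png'); s=state(); print(s['t'],s['eef_pos'],s['tcp_rot'])
P=cloud(c)[:238];q=P.reshape(-1,3)
def rep(t,x0,x1,y0,y1,lo,hi):
    k=q[(q[:,0]>x0)&(q[:,0]<x1)&(q[:,1]>y0)&(q[:,1]<y1)&(q[:,2]>lo)&(q[:,2]<hi)]
    if len(k)<9: return
    r=cv2.minAreaRect(k[:,:2].astype(np.float32));print(t,len(k),np.round(r[0],1),np.round(r[1],1),round(r[2],1),'z',np.median(k[:,2]).round(1))
for lo,hi in [(80,98),(90,96),(97,104),(104,108),(108,125)]: rep('cell%d'%lo,540,720,-240,-70,lo,hi)
a=np.radians(-11.8);d=(q[:,:2]-[620,-156])@np.array([[np.cos(a),-np.sin(a)],[np.sin(a),np.cos(a)]])
k=(d[:,1]>36)&(d[:,1]<62)&(np.abs(d[:,0])<25)&(q[:,2]>40)&(q[:,2]<75)
print('fit local x',np.percentile(d[k,0],[1,50,99]).round(1),'y',np.percentile(d[k,1],[1,50,99]).round(1),'z',np.percentile(q[k,2],[1,50,99]).round(1),k.sum())
k=(q[:,2]>97)&(q[:,2]<104)&(np.abs(d[:,1])<33)&(np.abs(d[:,0])<55);print('top local',np.percentile(d[k],[.5,99.5],axis=0).round(1).tolist())
E
```

```text
25.55 [521.83881474 -89.59863647 270.3545332 ] [-3.14155205e+00  3.61336390e-04 -2.03238515e-01]
cell80 3836 [ 619.8 -158. ] [82.  88.6] 77.1 z 95.8
cell90 2156 [ 620.2 -157.9] [82.  87.6] 77.3 z 95.1
cell97 3141 [ 620.3 -157.8] [68.6 89.5] 77.4 z 99.9
cell104 21 [ 615.8 -158. ] [56.2  7.9] 22.4 z 106.5
cell108 172 [ 620.2 -157.5] [68.1 11.1] 21.6 z 113.8
fit local x [-8.2  0.2  9.9] y [36.4 43.6 55. ] z [55.7 61.6 66.1] 299
top local [[-43.6, -30.7], [44.9, 27.5]]
```

View pics/w8.png

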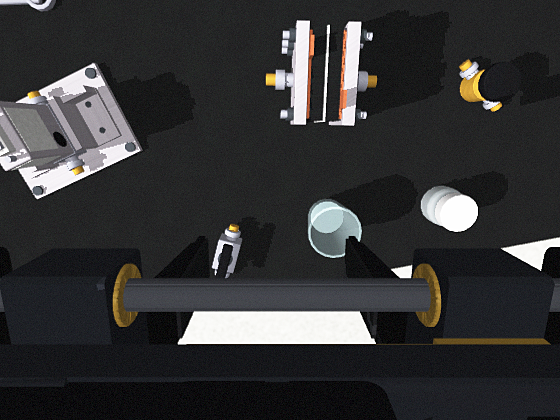

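The picture shows the cell with its +y fitting mouth at (266,79) and its -y mouth at (376,81). I'll cast those axis points onto the fitting height.

```bash
python3 - <<'E'
from h import *
c=load('wrist');g=c['color'].astype(int)
m=(g[...,0]>150)&(g[...,2]<90)&(g[...,1]>90)
n,l,st,ce=cv2.connectedComponentsWithStats(m[50:110,250:400].astype(np.uint8))
for i in range(1,n):
    if st[i,4]>10: print(st[i]+[250,50,0,0,0],(ce[i]+[250,50]).round(1))
# mouths at z=56
ys=[]
for u,lab in [(265.5,'+y'),(376.5,'-y')]:
    v=79 if lab=='+y' else 81
    print(lab,onz(c,(u,v),56.)[0].round(1))
    ys.append(onz(c,(u,v),56.)[0,:2])
d=ys[0]-ys[1];print('span',np.hypot(*d),'yaw y-axis',np.degrees(np.arctan2(d[1],d[0])),'mid',(ys[0]+ys[1])/2)
for yaw in (-12.,): 
    a=np.radians(90+yaw);print('valve target',ys[0]+63*np.array([np.cos(a),np.sin(a)]))
E
```

```text
[342  54   3   7  12] [342.5  57.2]
[309  60   2  18  22] [309.8  68.9]
[341  71   3   9  13] [341.5  74.6]
[266  74   9  12 100] [270.1  79.1]
[368  76   9   8  68] [372.   79.3]
[308  85   2  19  22] [308.9  94.6]
[339  87   8  23  95] [342.   98.1]
+y [ 633. -102.   56.]
-y [ 607.8 -214.7   56. ]
span 115.49790621822441 yaw y-axis 77.40955694390031 mid [ 620.38555275 -158.31844886]
valve target [646.07213237 -40.3348782 ]
```

Valve target is (645.8,-40.0), with its axis at 77.7° (cell yaw about -12.3°). Now I'll grasp the valve.

Emit:
{"api": "arm_command", "payload": {"deltas": [{"dx": -0.02,"dy": 0.02,"dz": 0,"yaw": -4},{"dx": -0.03,"dy": 0.03,"dz": -0.01,"yaw": -4},{"dx": -0.03,"dy": 0.03,"dz": -0.03,"yaw": -4},{"dx": -0.0011,"dy": 0.0012,"dz": -0.04,"yaw": -3.6},{"dx": 0,"dy": 0,"dz": -0.04,"yaw": 0},{"dx": 0,"dy": 0,"dz": -0.04,"yaw": 0},{"dx": 0,"dy": 0,"dz": -0.03,"yaw": 0},{"dx": 0,"dy": 0,"dz": -0.03,"yaw": 0},{"dx": 0,"dy": 0,"dz": -0.015,"yaw": 0},{"dx": 0,"dy": 0,"dz": -0.007,"yaw": 0},{"dx": 0,"dy": 0,"dz": 0,"yaw": 0},{"dx": 0,"dy": 0,"dz": 0,"yaw": 0},{"dx": 0,"dy": 0,"dz": 0,"yaw": 0}]}}

```text
t: 26.85
eef_pos: [442.7, -10.6, 30.4]
tcp_rot: [-3.141, -0.002, -0.477]
ft_force: [0.4, 0.0, -0.7]
opening: 0.74
grip_force: 0.0
```

Emit:
{"api": "arm_command", "payload": {"deltas": [{"dx": -0.0015,"dy": 0.002,"dz": -0.002,"yaw": 0},{"dx": 0,"dy": 0,"dz": -0.002,"yaw": 0},{"dx": 0,"dy": 0,"dz": 0,"yaw": 0},{"dx": 0,"dy": 0,"dz": 0,"yaw": 0}]}}

```text
t: 27.25
eef_pos: [440.8, -8.6, 25.5]
tcp_rot: [3.141, -0.0, -0.477]
ft_force: [-1.5, -0.4, -0.7]
opening: 0.742
grip_force: 0.0
```

Emit:
{"api": "arm_command", "payload": {"deltas": [{"dx": 0,"dy": 0,"dz": 0,"yaw": 0},{"dx": 0,"dy": 0,"dz": 0,"yaw": 0},{"dx": 0,"dy": 0,"dz": 0,"yaw": 0},{"dx": 0,"dy": 0,"dz": 0,"yaw": 0},{"dx": 0,"dy": 0,"dz": 0,"yaw": 0},{"dx": 0,"dy": 0,"dz": 0,"yaw": 0}], "gripper": 0}}

```text
t: 27.85
eef_pos: [440.8, -8.6, 25.5]
tcp_rot: [3.142, -0.0, -0.477]
ft_force: [-0.5, -0.6, -0.4]
opening: 0.291
grip_force: 18.7
```

Emit:
{"api": "arm_command", "payload": {"deltas": [{"dx": 0,"dy": 0,"dz": 0.02,"yaw": 0},{"dx": 0,"dy": 0,"dz": 0.04,"yaw": 0},{"dx": 0,"dy": 0,"dz": 0.04,"yaw": 0},{"dx": 0.01,"dy": 0,"dz": 0.03,"yaw": 7.5},{"dx": 0.015,"dy": -0.0024,"dz": 0,"yaw": 7.5},{"dx": 0.015,"dy": -0.0025,"dz": 0,"yaw": 7.5},{"dx": 0.015,"dy": -0.0025,"dz": 0,"yaw": 7.5},{"dx": 0.015,"dy": -0.0025,"dz": 0,"yaw": 7.5},{"dx": 0.015,"dy": -0.0025,"dz": 0,"yaw": 7.5},{"dx": 0.015,"dy": -0.0025,"dz": 0,"yaw": 7.5},{"dx": 0.015,"dy": -0.0025,"dz": 0,"yaw": 7.5},{"dx": 0.015,"dy": -0.0025,"dz": 0,"yaw": 7.5},{"dx": 0.015,"dy": -0.0025,"dz": 0,"yaw": 7.5},{"dx": 0.015,"dy": -0.0025,"dz": 0,"yaw": 7.5},{"dx": 0.015,"dy": -0.0025,"dz": 0,"yaw": 7.5},{"dx": 0.015,"dy": -0.0025,"dz": 0,"yaw": 7.5},{"dx": 0.015,"dy": -0.002,"dz": 0,"yaw": 7.5},{"dx": 0,"dy": 0,"dz": 0,"yaw": 0},{"dx": 0,"dy": 0,"dz": 0,"yaw": 0}]}}

```text
t: 29.75
eef_pos: [645.1, -40.4, 154.8]
tcp_rot: [-3.14, 0.0, 1.352]
ft_force: [0.4, -0.3, -1.7]
opening: 0.279
grip_force: 30.0
```

Emit:
{"api": "arm_command", "payload": {"deltas": [{"dx": 0,"dy": 0,"dz": -0.03,"yaw": 0},{"dx": 0,"dy": 0,"dz": -0.03,"yaw": 0},{"dx": 0,"dy": 0,"dz": -0.03,"yaw": 0},{"dx": 0,"dy": 0,"dz": -0.02,"yaw": 0},{"dx": 0,"dy": 0,"dz": -0.01,"yaw": 0},{"dx": 0,"dy": 0,"dz": -0.003,"yaw": 0},{"dx": 0,"dy": 0,"dz": 0,"yaw": 0},{"dx": 0,"dy": 0,"dz": 0,"yaw": 0},{"dx": 0,"dy": 0,"dz": 0,"yaw": 0}]}}

```text
t: 30.65
eef_pos: [646.2, -40.6, 33.6]
tcp_rot: [3.14, -0.0, 1.355]
ft_force: [-0.1, 0.4, -1.8]
opening: 0.279
grip_force: 30.0
```

Emit:
{"api": "arm_command", "payload": {"deltas": [{"dx": 0,"dy": 0,"dz": -0.001,"yaw": 0},{"dx": 0,"dy": 0,"dz": -0.001,"yaw": 0},{"dx": 0,"dy": 0,"dz": -0.001,"yaw": 0},{"dx": 0,"dy": 0,"dz": 0,"yaw": 0},{"dx": 0,"dy": 0,"dz": 0,"yaw": 0}]}}

```text
t: 31.15
eef_pos: [645.7, -40.5, 29.4]
tcp_rot: [-3.141, 0.0, 1.356]
ft_force: [0.5, -0.9, -1.2]
opening: 0.279
grip_force: 30.0
```

Emit:
{"api": "arm_command", "payload": {"deltas": [{"dx": 0,"dy": 0.0004,"dz": -0.001,"yaw": 0},{"dx": 0,"dy": 0,"dz": -0.001,"yaw": 0},{"dx": 0,"dy": 0,"dz": -0.001,"yaw": 0},{"dx": 0,"dy": 0,"dz": -0.0005,"yaw": 0},{"dx": 0,"dy": 0,"dz": 0,"yaw": 0},{"dx": 0,"dy": 0,"dz": 0,"yaw": 0}]}}

```text
t: 31.75
eef_pos: [645.8, -40.1, 26.0]
tcp_rot: [3.141, 0.0, 1.356]
ft_force: [-0.3, 0.7, -1.8]
opening: 0.278
grip_force: 30.0
```

Emit:
{"api": "arm_command", "payload": {"deltas": [{"dx": 0,"dy": 0,"dz": -0.0004,"yaw": 0},{"dx": 0,"dy": 0,"dz": 0,"yaw": 0}]}}

```text
t: 31.95
eef_pos: [645.8, -40.1, 25.6]
tcp_rot: [3.141, 0.0, 1.356]
ft_force: [-0.2, 0.1, -2.0]
opening: 0.279
grip_force: 30.0
```

Emit:
{"api": "arm_command", "payload": {"deltas": [{"dx": 0,"dy": 0,"dz": -0.0004,"yaw": 0},{"dx": 0,"dy": 0,"dz": 0,"yaw": 0}]}}

```text
t: 32.15
eef_pos: [645.8, -40.1, 25.5]
tcp_rot: [3.141, 0.0, 1.356]
ft_force: [-0.9, 0.0, 3.5]
opening: 0.277
grip_force: 30.0
```

Emit:
{"api": "arm_command", "payload": {"deltas": [{"dx": 0,"dy": 0,"dz": 0,"yaw": 0},{"dx": 0,"dy": 0,"dz": 0,"yaw": 0},{"dx": 0,"dy": 0,"dz": 0,"yaw": 0},{"dx": 0,"dy": 0,"dz": 0,"yaw": 0},{"dx": 0,"dy": 0,"dz": 0.02,"yaw": 0},{"dx": 0,"dy": 0,"dz": 0.04,"yaw": 0},{"dx": 0,"dy": 0,"dz": 0.04,"yaw": 0},{"dx": -0.01,"dy": 0,"dz": 0.04,"yaw": -8},{"dx": -0.01,"dy": 0,"dz": 0.04,"yaw": -8},{"dx": -0.01,"dy": 0,"dz": 0.04,"yaw": -8},{"dx": -0.01,"dy": 0,"dz": 0,"yaw": -8},{"dx": -0.01,"dy": 0,"dz": 0,"yaw": -8},{"dx": -0.015,"dy": 0,"dz": 0,"yaw": -8},{"dx": -0.015,"dy": 0,"dz": 0,"yaw": -8},{"dx": -0.015,"dy": 0,"dz": 0,"yaw": -8},{"dx": -0.015,"dy": 0,"dz": 0,"yaw": -8},{"dx": 0,"dy": 0,"dz": 0,"yaw": -8},{"dx": 0,"dy": 0,"dz": 0,"yaw": -8},{"dx": 0,"dy": 0,"dz": 0,"yaw": 0},{"dx": 0,"dy": 0,"dz": 0,"yaw": 0}], "gripper": 0.06}}

```text
t: 34.15
eef_pos: [535.8, -40.1, 245.2]
tcp_rot: [3.141, 0.0, -0.176]
ft_force: [0.3, -0.4, -0.1]
opening: 0.635
grip_force: 0.0
```

```bash
python3 - <<'E'
from h import *
c=snap('wrist','w9.png'); s=state(); print(s['t'],s['eef_pos'],s['tcp_rot'])
A={'wrist':cloud(c)[:238]}
for n in['scene','side']: A[n]=cloud(snap(n,n+'9.png'))
for n in A:
    q=A[n].reshape(-1,3)
    for t,x0,x1,y0,y1,lo,hi in [('valve',600,690,-85,10,10,60),('lever',600,690,-85,10,41,60),('cell',540,720,-240,-70,97,104),('mfc',580,680,110,190,104,114)]:
        k=q[(q[:,0]>x0)&(q[:,0]<x1)&(q[:,1]>y0)&(q[:,1]<y1)&(q[:,2]>lo)&(q[:,2]<hi)]
        if len(k)<9: continue
        r=cv2.minAreaRect(k[:,:2].astype(np.float32));print(n,t,len(k),np.round(r[0],1),np.round(r[1],1),round(r[2],1),'z',np.median(k[:,2]).round(1))
g=c['color'].astype(int);m=(g[...,0]>150)&(g[...,2]<90)&(g[...,1]>90);m[238:]=0
n,l,st,ce=cv2.connectedComponentsWithStats(m.astype(np.uint8))
for i in range(1,n):
    if st[i,4]>25: print(st[i],ce[i].round(1),onz(c,ce[i],17.)[0].round(1),onz(c,ce[i],56.)[0].round(1))
E
```

```text
34.2 [535.79763767 -40.11552371 245.1487253 ] [ 3.14150937e+00  8.28997613e-05 -1.76307473e-01]
wrist valve 1694 [644.7 -41.6] [78.9 28.2] 77.8 z 31.7
wrist lever 775 [642.9 -50.1] [61.6 12.1] 77.6 z 45.0
wrist cell 3623 [ 620.3 -158.7] [65.1 90.4] 78.6 z 99.8
wrist mfc 1641 [626.8 148.9] [58.6 32. ] 12.6 z 110.1
scene valve 440 [645.3 -39. ] [78.2 27.5] 78.1 z 32.1
scene lever 175 [643.1 -47.2] [60.6 15.7] 72.9 z 46.0
scene cell 1182 [ 619.3 -156. ] [73.1 91.6] 79.3 z 100.0
scene mfc 235 [626.3 151.2] [59.6 34.2] 11.6 z 110.9
side valve 365 [640.  -41.2] [80.2 31.8] 65.9 z 28.5
side lever 89 [642.1 -50. ] [61.4 15.6] 78.7 z 45.7
side cell 323 [ 619.8 -156.4] [66.6 96.5] 79.4 z 99.9
side mfc 179 [626.4 149.7] [63.1 31.7] 12.1 z 110.7
[376  36   8  24  97] [379.2  47.5] [ 659.  -173.3   17. ] [ 653.3 -161.6   56. ]
[520  67  15  12 104] [526.9  72.5] [ 606.6 -326.6   17. ] [ 606.1 -300.    56. ]
[320  76  12  12 131] [325.4  81.5] [ 635.3 -112.6   17. ] [ 631.9 -106.8   56. ]
[222  78   6  11  53] [224.2  83. ] [652.8  -4.6  17. ] [647.8  -9.3  56. ]
[517  78  35  32 428] [535.   92.2] [ 584.6 -335.1   17. ] [ 586.2 -307.7   56. ]
[430  81  10  10  75] [434.5  85.1] [ 611.  -228.2   17. ] [ 610.  -211.2   56. ]
[62 87 10  8 46] [66.8 90.2] [675.5 165.1  17. ] [668.2 143.9  56. ]
[404  96  13  21 177] [409.6 105.3] [ 594.8 -199.9   17. ] [ 595.4 -185.6   56. ]
[106 169   9   7  43] [110.1 171.9] [581.4 144.3  17. ] [583.2 125.1  56. ]
```

View pics/w9.png

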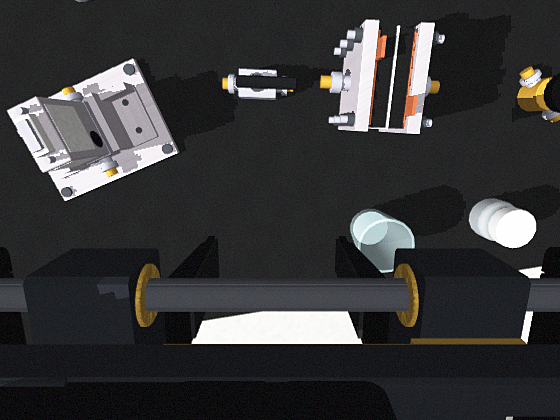

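The final view shows the valve in line with the cell fitting. It is about 0.9 mm to the side of that line and within 0.5° of its direction, and the gap is about 25.5 mm. The controller is upright and centred between the brackets, and the beaker and needle valve haven't been touched. I'm handing the job in.

```bash
python3 -c "
from cell import job_done; print(job_done())"
```

```text
the job is handed in; nothing more can be done
None
```

The gas line is set out and handed in at about 34 s: both brackets are over their tapped holes to about 0.6 mm, the controller stands between them, and the valve is in line with the cell's fitting with about 25 mm left for the tube.

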